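Snap the button cap onto the chess clock

ROBOT

A 6-joint arm with a two-finger parallel gripper is mounted at the origin on the work surface. World frame = base frame: x ahead of the robot, y to its left, z up, the work surface at z = 0. Lengths are in m, angles in rad, forces in N, time in s.
With the tool pointing down it reaches from about 0.275 to 0.825 m from the base axis. Payload 4.9 kg.
Tool frame: the origin (TCP) lies at the very end of the fingers, on their centre line; the grasp point (between the pads) lies 19 mm behind it (hold_point_z is the distance from the TCP to the grasp point, in m); z points along the fingers, y is the direction in which the jaws open and shut (so a half turn about z gives the same grasp; the last joint's range is limited). The gripper opens to 85 mm and grips with 20 to 120 N. Pads are 22 mm wide; open, the fingers measure 114 mm over their backs; the gripper's body (76 mm by 85 mm) begins 54 mm behind the grasp point. The pads swing forward as they close: fully open they stand 13 mm farther back than shut.
Start: joints at [-0.134, 0.326, -0.193, 1.052, 0, 1.437], TCP at [0.55, 0, 0.231] pointing down, gripper open.
Joint ranges: [-2.65, 2.65], [-0.97, 1.79], [-1.3, 1.35], [-1.93, 2.1], [-1.47, 1.37], [-3.14, 3.14]. Speed limits (rad/s): [2.57, 2.57, 3.14, 3.14, 3.14, 3.14].

INTERFACE

Orientations are given as a 3x3 rotation matrix whose columns are the frame's x, y, z axes.
In Python, from workcell import sense, camera, get_calibration, finish_job, hold_point_z gives the robot as it stands.
- The arm moves only by the shell command python3 -m creep 'ROWS' [FORCE]. ROWS is a JSON object of lists of equal length, an entry for each row: "angular": the turn, a rotation vector about the tool's x, y, z in rad, a list of three; "xyz": the shift along the tool's x, y, z in mm, a list of three; "claw": the closure, from 0 (fully open) to 1 (shut). A call has 1 to 12 rows; each row is the pose to reach, as a shift and turn from the pose measured when the call began, along the tool's axes at that moment; what a row does not reach only later rows make up. A row lasts 1/10 s, in which the tool goes at most 50 mm and 8.59 degrees, less where a joint would pass 70% of its speed; a pose out of reach is approached as far as the arm can. A call with a gripper value outside its range is refused whole. The fingers move at their own pace and stop on an object; FORCE is the grip in N (left out, the last holds). Time passes only in rows, so rows that repeat a pose let the fingers close. It gives the time, the measured TCP pose, the force and the opening at its end, in the units of the state.
- sense(): the state, without advancing time (a new reading comes with each control period).
- camera(name): name is "scene" or "side" or "wrist"; returns (picture, depth): 420x560x3 uint8, red, green, blue; 420x560 float32, m along the optical axis (not along the pixel's ray), 0 where there is no reading.
- get_calibration(name): a dict with "fx", "fy", "cx", "cy" (pixels), "world_to_cam" (4x4, takes a point from world to camera coordinates); the wrist camera has in their place "hand_eye" (4x4, takes a point from camera to tool coordinates, whose origin is the TCP and whose axes are the flange's). Camera axes: x right, y up, looking along -z (the intrinsics and any distortion apply to the point x, -y, -z); pixel columns grow to the right and rows downward; lengths in m; the calibration is good to about 2 mm. A picture is of the moment at which its call begins: read the wrist's pose just before it. get_calibration takes no time and is no camera call.
- finish_job(): hands the job in, once; it reports no verdict.
The state is a dict: "time": time; "qpos": joint angles; "joint_velocities": joint speeds; "tau": joint torques, N m; "ee_pos": TCP position; "ee_rot": TCP orientation; "ft_force": force on the tool from outside, world axes, zero at the start; "wrist_torque": the same for the moment, N m; "grip_width": finger opening in m.
Only numpy, scipy, OpenCV 4.12 (cv2) and the standard library are available. Lean on these libraries where they do the work, as an engineer would, in place of code of your own. Each camera call takes 0.05 s, during which the arm holds its last target. There are 200 camera calls.

TASK

Pry the piece box lid up with the palette knife, keeping your hand off the box until the lid stands open at least upright, then lay the knife flat on the table and lift the loose brass button cap out of the box. Press the cap straight down onto the bare stud of the wooden chess clock until it clicks fully home, then keep pushing so that the clock's plunger stays all the way down: finish while still holding it pressed. Leave the chessmen and the ashtray standing where they are and the lid open.

Things in the scene. Friction and masses are not known exactly. Their poses are not given: they have to be found in the camera images.
- box: Open-topped rosewood piece box with brass corners, fixed: 130 (x) x 190 (y) x 45 mm high, walls and floor 5 mm. Origin: centre of its underside; x points from the front wall (robot's side) to the hinge wall, z up. On its floor, in a row along y 55 mm apart and 10 mm in front of the middle, stand the cap, a pawn and a rook in any order.
- lid (a joint): Flat rosewood lid of the box, 138 (hinge to free edge) x 194 x 7 mm, hinged on top of the box's far (+x) wall. Value in rad: 0 shut flat on the rim, 1.57 upright, stop at 1.9 leaning back. Starts ajar at 0.07 to 0.11 (gap 9 to 15 mm at the free edge, which overhangs the front wall by 8 mm). The stiff hinge holds it wherever it is left; raising the free edge takes about 2 N.
- lid_hinge (a point): Middle of the hinge line, at the top of the far wall of the box (45 mm above the table). The hinge line runs along the box's y; the lid's underside passes through it. Axes as the box.
- lid_edge (a point): Middle of the lid's free edge, on its underside, 138 mm from the hinge line; it moves with the lid.
- knife: Palette knife: dark wooden handle 100 long x 18 wide x 20 mm high, straight steel blade 100 long x 18 wide x 2 mm thick, about 70 g. Origin: underside of the handle, 30 mm behind its front end; x points along the blade to the tip, z up. Handle from x = -70 to +30 mm, blade from +30 to +130 mm, its mid-thickness at z = 8 mm. Centre of mass 10 mm behind the origin.
- knife_tip (a point): Middle of the knife blade's front end, at mid-thickness (130, 0, 8 mm in the knife's frame). Axes as the knife.
- cap: Loose brass button cap, a thimble-like round cap 30 mm across and 28 mm tall, slightly bevelled top, open at the bottom, about 45 g. Origin: centre of its open bottom rim; z along its axis, up through its closed top; it stands rim down. The bore has an inward lip 15 mm across near the rim and is 18 mm deep.
- clock: Chess clock, walnut case bound in brass with two dials on its front: 62 (x) x 170 (y) x 105 mm high, fixed to the table. Origin: centre of its underside, front faces -x, z up. On top, at y = -50 mm, a brass button already in place (30 mm across, up to 38 mm above the case); at y = +50 mm the bare steel stud.
- stud (a point): On the bare stud's axis, at the top of its 26 mm flange, 18 mm above the clock's top (123 mm above the table, plunger up); sinks with the plunger. Above it the stud is 13 mm thick, 13.5 mm tall, with three spring balls in its side. Seated: the cap's origin is here. The cap clicks on at 6 to 10 N, 4 mm above here; then the force drops and the plunger springs up and must be pushed down again.
- plunger (a joint): Travel of the plunger that carries the stud, in m: 0 up, 0.005 all the way down. Its spring needs about 2 N to start and 5 N to stay at the bottom; it springs up when let go.
- king: White boxwood king, 95 mm tall, foot 36 mm across. Bystander. Origin: centre of the foot.
- knight_a: Black knight, about 63 mm tall, foot 34 mm across. Bystander. Origin: centre of the foot.
- knight_b: The other black knight, the same. Bystander. Origin: centre of the foot.
- pawn: Boxwood pawn, 39 mm tall, foot 25 mm across, standing in the box. Bystander. Origin: centre of the foot.
- rook: Black rook, 42 mm tall, foot 28 mm across, standing in the box. Bystander. Origin: centre of the foot.
- ashtray: Green glass ashtray, round, 100 mm across, 34 mm high. Bystander. Origin: centre of its underside.
Things that resemble listed ones, but are neither listed nor needed, are in the scene too. What is shaped like the box but blue is not meant.

How it is judged:
On the way, in this order (a step that is already met when the one before it is completed fails the run):
1. the knife is lifting the lid off its stay (value of joint lid above 0.2 rad and contact force between knife and box above 0.3 N), for 0.1 s.
2. the lid stands open, at least upright (1.5 rad or more) (value of joint lid above 1.5 rad), for 0.1 s.
3. the cap has been lifted out of the box in the gripper (height (world z) of cap above 0.06 m and contact force between the fingers and cap above 1 N), for 0.1 s.
4. the cap is clicked fully home on the stud (horizontal distance between cap and stud below 0.003 m and z of cap in the frame of stud below 0.0025 m and angle between cap's own z axis and vertical below 0.1 rad), for 0.2 s.
At the end, for the whole second after the job is handed in: The cap sits home on the stud (rim within 2.5 mm of the flange, centred within 3 mm, upright within 0.1 rad) and the fingers are still pressing it so that the plunger stays down by more than 3.5 of its 5 mm; the lid is still open beyond 1.4 rad and the knife lies flat and still on the table (all of step 4 and z of cap in the frame of stud above -0.003 m and value of joint plunger above 0.0035 m and contact force between the fingers and cap above 1 N and value of joint lid above 1.4 rad and height (world z) of knife below 0.012 m and angle between knife's own z axis and vertical below 0.2 rad and linear speed of knife below 0.03 m/s); the arm keeps its last pose, push and grip.
It fails at once if the arm touches the box or lid (over 1 N) while the lid is less than 1.4 rad open (value of joint lid below 1.4 rad and contact force between the arm and box above 1 N).
It fails at once if a finger touches the box or lid (over 1 N) while the lid is less than 1.4 rad open (value of joint lid below 1.4 rad and contact force between the fingers and box above 1 N).
It fails at once if a chessman or the ashtray is moved by more than 30 mm or tipped over (distance of any of king, knight_a, knight_b, pawn, rook, ashtray from where it was at the start of the episode above 0.03 m or angle between any of king, knight_a, knight_b, pawn, rook, ashtray's own z axis and vertical above 0.5 rad).
It also fails if it takes over 67 s, if anything falls off the work surface, if the arm or the gripper's body presses on something with over 40 N, if the wrist force passes 120 N, or if a joint passes its speed limit or range.

## Working session

There is one attempt and no reset: what is moved stays moved. The work goes in short steps, Python scripts to look and compute and a shell command to move; the robot and the scene stay as the last step left them, time stands still between calls to the robot, and variables do not carry over. Pictures are saved under pics/ and viewed, about 8 in all and at most 12, crops included, and the job is handed in when it is done.

```bash
mkdir -p pics; ls; cat > h.py <<'E'
import numpy as np, cv2
from workcell import sense, camera, get_calibration, finish_job, hold_point_z
def snap(n,f):
    s=sense(); im,d=camera(n); cv2.imwrite('pics/'+f+'.png',im[:,:,::-1]); np.savez('pics/'+f+'.npz',im=im,d=d,p=s['ee_pos'],R=s['ee_rot']); return im,d,s
def cam2w(n,s=None):
    c=get_calibration(n)
    if n!='wrist': return c,np.linalg.inv(np.array(c['world_to_cam']))
    T=np.eye(4); T[:3,:3]=s['ee_rot']; T[:3,3]=s['ee_pos']
    return c,T@np.array(c['hand_eye'])
def ray(n,uv,s=None):
    c,T=cam2w(n,s)
    K=np.array([[c['fx'],0,c['cx']],[0,c['fy'],c['cy']],[0,0,1.]])
    dist=np.array(c.get('distortion',c.get('dist',[0.]*5)),float)
    p=cv2.undistortPoints(np.array(uv,float).reshape(-1,1,2),K,dist).reshape(-1,2)
    d=np.c_[p[:,0],-p[:,1],-np.ones(len(p))]@T[:3,:3].T
    return T[:3,3],d
def plane(n,uv,z,s=None):
    o,d=ray(n,uv,s); return o+d*((z-o[2])/d[:,2])[:,None]
def pts(n,uv,depth,s=None):
    o,d=ray(n,uv,s); uv=np.array(uv,int).reshape(-1,2)
    return o+d*depth[uv[:,1],uv[:,0]][:,None]
E
python3 - <<'E'
from h import *
for n in('scene','side','wrist'):
    snap(n,n+'0'); c=get_calibration(n); print(n,{k:np.round(v,3).tolist() for k,v in c.items()})
s=sense(); print({k:np.round(v,3).tolist() for k,v in s.items()},hold_point_z)
E
```

```text
pics
scene {'fx': 406.799, 'fy': 406.799, 'cx': 286.633, 'cy': 204.559, 'world_to_cam': [[-0.825, 0.565, -0.01, 0.408], [-0.474, -0.684, 0.555, 0.174], [0.307, 0.462, 0.832, -1.203], [0.0, 0.0, 0.0, 1.0]]}
side {'fx': 402.169, 'fy': 402.169, 'cx': 275.726, 'cy': 211.425, 'world_to_cam': [[0.841, -0.54, -0.008, -0.409], [0.318, 0.483, 0.816, -0.221], [-0.437, -0.689, 0.579, -0.829], [0.0, 0.0, 0.0, 1.0]]}
wrist {'fx': 290.834, 'fy': 290.834, 'cx': 279.562, 'cy': 211.795, 'hand_eye': [[0.0, 0.965, 0.263, 0.068], [1.0, -0.0, -0.001, -0.0], [-0.001, 0.263, -0.965, -0.141], [0.0, 0.0, 0.0, 1.0]]}
{'time': 0.15, 'qpos': [-0.134, 0.327, -0.193, 1.052, 0.0, 1.437], 'joint_velocities': [-0.0, -0.0, 0.002, -0.001, 0.001, 0.002], 'tau': [0.001, -44.37, 26.266, 0.01, -0.0, -0.0], 'ee_pos': [0.55, 0.0, 0.231], 'ee_rot': [[0.0, 1.0, -0.001], [1.0, -0.0, 0.0], [0.0, -0.001, -1.0]], 'ft_force': [-0.49, 0.422, 0.386], 'wrist_torque': [0.056, 0.021, -0.024], 'grip_width': 0.085} 0.0187
```

View pics/scene0.png

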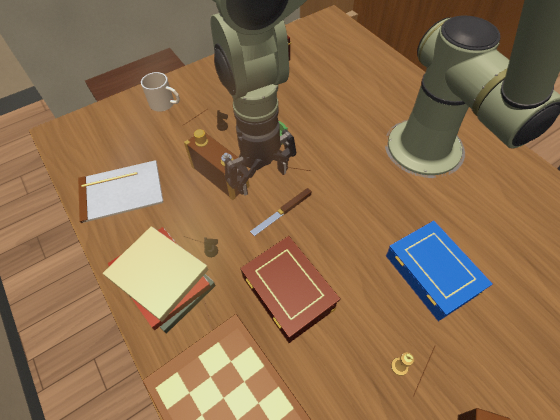

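View pics/side0.png

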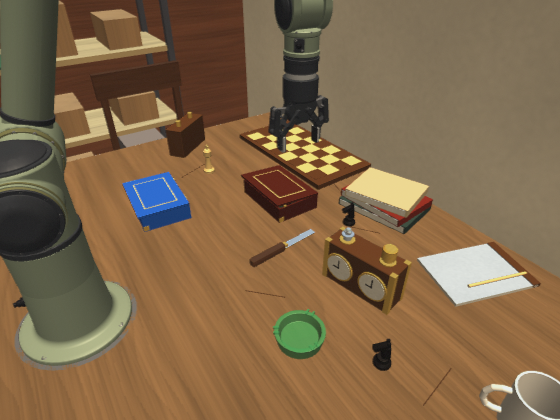

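The scene view shows the rosewood box near (290,287), the knife with its handle at (297,200) and tip at (254,232), and the clock at (213,160). In the side view the knife runs (255,260) to (313,233), the stud is at (347,236), the ashtray at (300,333), the knights at (348,213) and (383,352), and the king at (208,160).

```bash
cat > m.py <<'E'
from h import *
def cloud(n,f):
    z=np.load('pics/'+f+'.npz'); d=z['d']; v,u=np.mgrid[0:420,0:560]; uv=np.c_[u.ravel(),v.ravel()]
    P=pts(n,uv,d,{'ee_pos':z['p'],'ee_rot':z['R']}).reshape(420,560,3); P[d==0]=np.nan; return P,z['im']
E
python3 - <<'E'
from m import *
np.set_printoptions(precision=4,suppress=True)
for n,ps in {'scene':[(290,287),(297,200),(254,232),(310,192),(200,135),(226,158),(213,160)],'side':[(280,190),(255,260),(313,233),(285,247),(348,235),(390,250),(300,333),(348,222),(383,360),(208,168)]}.items():
    P,im=cloud(n,n+'0')
    for p in ps: print(n,p,P[p[1],p[0]],im[p[1],p[0]])
    hsv=cv2.cvtColor(im,cv2.COLOR_RGB2HSV)
    c=P[287,290] if n=='scene' else P[190,280]
    m=(np.abs(P[...,0]-c[0])<.14)&(np.abs(P[...,1]-c[1])<.16)&(P[...,2]>.035)&(P[...,2]<.08)
    q=P[m]; r=cv2.minAreaRect(q[:,:2].astype(np.float32)); print('box',r,len(q)); print(cv2.boxPoints(r))
    # lid plane
    A=np.c_[q[:,:2],np.ones(len(q))]; k=np.linalg.lstsq(A,q[:,2],rcond=None)[0]; print('plane',k,np.abs(A@k-q[:,2]).mean())
    # clock top
    m=(P[...,2]>.098)&(P[...,2]<.112)&(P[...,0]<.8)&(P[...,0]>.25)
    lab,L,st,ce=cv2.connectedComponentsWithStats(m.astype(np.uint8))
    for i in range(1,lab):
        if st[i,4]>150: q=P[L==i]; r=cv2.minAreaRect(q[:,:2].astype(np.float32)); print('z.105',st[i],r)
    # knife: small heights near
    k=P[200,297] if n=='scene' else P[247,285]
    m=(np.hypot(P[...,0]-k[0],P[...,1]-k[1])<.14)&(P[...,2]>.014)&(P[...,2]<.026)
    lab,L,st,ce=cv2.connectedComponentsWithStats(m.astype(np.uint8))
    for i in range(1,lab):
        if st[i,4]>60: q=P[L==i]; r=cv2.minAreaRect(q[:,:2].astype(np.float32)); print('knife',st[i],r,np.median(q[:,2]))
E
```

```text
scene (290, 287) [0.5929 0.1579 0.0586] [162  95  73]
scene (297, 200) [ 0.43   -0.0456  0.0188] [103  67  46]
scene (254, 232) [ 0.5726 -0.0331  0.0084] [170 178 195]
scene (310, 192) [ 0.3854 -0.0482  0.0167] [80 46 27]
scene (200, 135) [ 0.5679 -0.2831  0.143 ] [188 158  73]
scene (226, 158) [ 0.5459 -0.1922  0.1258] [106  92  82]
scene (213, 160) [ 0.5699 -0.2233  0.104 ] [133  84  48]
box ((0.6254334449768066, 0.12082318961620331), (0.21025143563747406, 0.24750547111034393), 1.0992134809494019) 5350
[[ 0.518   0.2425]
 [ 0.5227 -0.0049]
 [ 0.7329 -0.0009]
 [ 0.7282  0.2466]]
plane [-0.0697 -0.0105  0.0991] 0.001656299346653124
z.105 [184 133  53  42 787] ((0.5573430061340332, -0.2552383840084076), (0.062485504895448685, 0.16014650464057922), 12.983994483947754)
z.105 [476 408  34  12 157] ((0.4466192126274109, 0.5747191309928894), (0.017633065581321716, 0.056657206267118454), 42.242759704589844)
knife [279 188  32  24 212] ((0.43307963013648987, -0.05032630264759064), (0.10478697717189789, 0.019452229142189026), 7.308468341827393) 0.01795193820494906
side (280, 190) [0.5683 0.10
[... 783 characters left out ...]
376] ((0.554916501045227, 1.349286675453186), (0.4309576451778412, 0.08652651309967041), 6.661674976348877)
z.105 [168 114  33  18 193] ((0.49872592091560364, 0.6156966686248779), (0.15814682841300964, 0.05858209729194641), 38.057796478271484)
z.105 [ 325  227   87   54 1511] ((0.5508378744125366, -0.24843406677246094), (0.06608212739229202, 0.17251107096672058), 12.571426391601562)
knife [273 210  21   9  75] ((0.5434943437576294, 0.05217542499303818), (0.026281069964170456, 0.054909177124500275), 59.112098693847656) 0.019597917728768732
knife [249 242  37  22 227] ((0.4300091862678528, -0.05253934860229492), (0.10608841478824615, 0.02016988769173622), 7.49708890914917) 0.017977592512308016
```

View pics/wrist0.png

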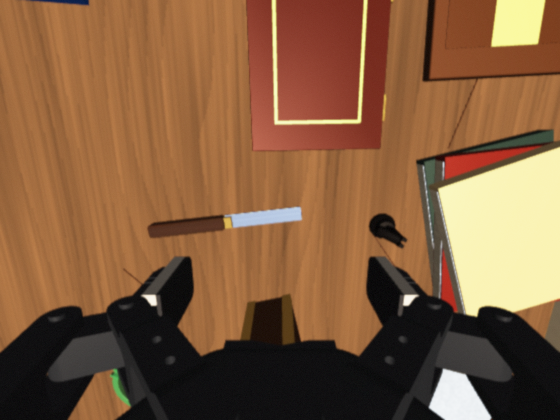

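The wrist view (image right is +x, up is +y) shows the knife from (150,230) to (300,213). The lid's -y edge is at row 150, running from the free-edge corner (254,150) to the hinge corner (381,149).

```bash
python3 - <<'E'
from m import *
np.set_printoptions(precision=4,suppress=True)
for n,seed in (('scene',(290,287)),('side',(280,190)),('wrist',(320,60))):
    P,im=cloud(n,n+'0'); I=im.astype(int); hsv=cv2.cvtColor(im,cv2.COLOR_RGB2HSV)
    v=np.nan_to_num(P)
    near=(v[...,0]>.46)&(v[...,0]<.74)&(v[...,1]>-.02)&(v[...,1]<.3)&(v[...,2]>.046)&(v[...,2]<.075)
    m=near.copy()
    for _ in range(4):
        q=P[m]; A=np.c_[q[:,:2],np.ones(len(q))]; k=np.linalg.lstsq(A,q[:,2],rcond=None)[0]
        res=np.abs(P[...,0]*k[0]+P[...,1]*k[1]+k[2]-P[...,2]); m=near&(res<.004)
    m=cv2.morphologyEx(m.astype(np.uint8),cv2.MORPH_OPEN,np.ones((3,3)))
    lab,L,st,ce=cv2.connectedComponentsWithStats(m); i=1+np.argmax(st[1:,4]); 
    q=P[L==i]; r=cv2.minAreaRect(q[:,:2].astype(np.float32)); print(n,k,st[i],r); print(cv2.boxPoints(r))
P,im=cloud('wrist','wrist0')
for p in [(258,146),(377,146),(252,60),(384,60),(250,10),(389,10),(155,230),(188,227),(230,222),(297,214),(270,218)]: print(p,P[p[1],p[0]],im[p[1],p[0]])
E
```

```text
scene [-0.075  -0.0017  0.101 ] [ 241  237   98  100 5063] ((0.5901466608047485, 0.14655722677707672), (0.14045526087284088, 0.1950720250606537), 0.6681795120239258)
[[0.5188 0.2433]
 [0.5211 0.0482]
 [0.6615 0.0498]
 [0.6592 0.2449]]
side [-0.073  -0.0009  0.0992] [ 242  166   74   40 1637] ((0.5869520306587219, 0.14533135294914246), (0.14070826768875122, 0.19826039671897888), 0.883036732673645)
[[0.5151 0.2434]
 [0.5181 0.0451]
 [0.6588 0.0473]
 [0.6558 0.2455]]
wrist [-0.0746  0.0028  0.1001] [  246     0   145   151 20339] ((0.5885584950447083, 0.12016436457633972), (0.1388542354106903, 0.13867443799972534), 1.0716403722763062)
[[0.5178 0.1882]
 [0.5204 0.0495]
 [0.6593 0.0521]
 [0.6567 0.1908]]
(258, 146) [0.5269 0.0545 0.0609] [186 103  80]
(377, 146) [0.6547 0.0541 0.0501] [128  51  37]
(252, 60) [0.5226 0.1361 0.0605] [155  74  56]
(384, 60) [0.6537 0.1381 0.0517] [119  44  30]
(250, 10) [0.5219 0.1781 0.0615] [140  61  45]
(389, 10) [0.6548 0.182  0.0505] [121  52  35]
(155, 230) [ 0.3901 -0.0522  0.0194] [85 51 36]
(188, 227) [ 0.4325 -0.0483  0.019 ] [88 52 37]
(230, 222) [ 0.4855 -0.0433  0.0136] [211 173  83]
(297, 214) [ 0.5721 -0.0342  0.0075] [187 205 228]
(270, 218) [ 0.5369 -0.0397  0.0075] [183 199 224]
```

```bash
python3 -m creep '{"angular":[[0,0,0.145],[0,0,0.29],[0,0,0.435],[0,0,0.58],[0,0,0.725],[0,0,0.87],[0,0,1.015],[0,0,1.16],[0,0,1.305],[0,0,1.457],[0,0,1.457],[0,0,1.457]],"xyz":[[-5,-9,13],[-10,-18,26],[-15,-27,39],[-20,-36,52],[-25,-45,65],[-30,-54,78],[-35,-63,91],[-40,-72,104],[-45,-80,117],[-47,-87,131],[-47,-87,131],[-47,-87,131]],"claw":[0,0,0,0.2,0.3,0.4,0.4,0.4,0.4,0.4,0.4,0.4]}' 100
python3 - <<'E'
from h import *
np.set_printoptions(precision=4,suppress=True)
im,d,s=snap('wrist','wrist1'); print(s['ee_pos'],s['ee_rot'],s['qpos'],s['grip_width'],s['time'])
E
```

```text
time: 1.35
ee_pos: [0.4624, -0.0469, 0.0999]
ee_rot: [[0.993, 0.116, -0.002], [0.116, -0.993, 0.0], [-0.002, -0.001, -1.0]]
ft_force: [-0.0, -0.7, -0.0]
grip_width: 0.0513
[ 0.4624 -0.0469  0.0999] [[ 0.9932  0.1164 -0.0017]
 [ 0.1164 -0.9932  0.0004]
 [-0.0016 -0.0006 -1.    ]] [-0.26    0.3145 -0.5909  0.6671 -0.0001  2.765 ] 0.051292164384459576 1.35
```

View pics/wrist1.png

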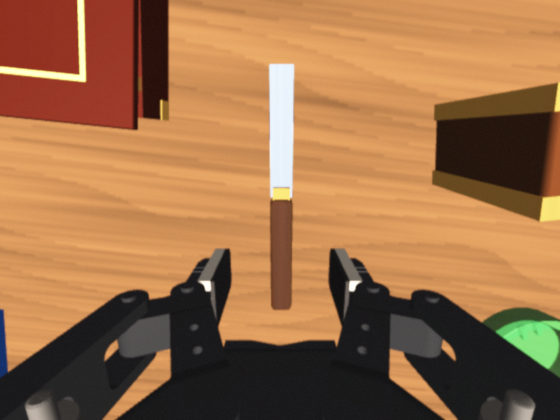

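The knife is centred between the jaws and aligned with the tool's x axis: column 281, tip at row 65, ferrule at row 194.

```bash
python3 -m creep '{"angular":[[0,0,0],[0,0,0],[0,0,0],[0,0,0],[0,0,0],[0,0,0],[0,0,0],[0,0,0],[0,0,0],[0,0,0],[0,0,0],[0,0,0]],"xyz":[[0,0,25],[0,0,50],[0,0,75],[0,0,90],[0,0,94],[0,0,94],[0,0,94],[0,0,94],[0,0,94],[0,0,94],[0,0,94],[0,0,94]],"claw":[0.4,0.4,0.4,0.4,0.4,0.4,1,1,1,1,1,1]}' 110
python3 - <<'E'
from m import *
np.set_printoptions(precision=4,suppress=True)
s=sense(); print(s['ft_force'],s['grip_width'],s['ee_pos'])
P,im=cloud('wrist','wrist1'); 
for p in [(282,68),(281,120),(281,180),(281,194),(281,230),(281,300)]: print(p,P[p[1],p[0]])
E
```

```text
time: 2.6
ee_pos: [0.4641, -0.0472, 0.0077]
ee_rot: [[0.993, 0.117, 0.002], [0.117, -0.993, -0.001], [0.002, 0.001, -1.0]]
ft_force: [-1.4, 0.8, 7.6]
grip_width: 0.0153
[-1.4157  0.7652  7.5573] 0.01532327823260677 [ 0.4641 -0.0472  0.0077]
(282, 68) [ 0.5741 -0.034   0.0071]
(281, 120) [ 0.5377 -0.0376  0.0079]
(281, 180) [ 0.4918 -0.043   0.0077]
(281, 194) [ 0.4817 -0.0442  0.0142]
(281, 230) [ 0.4533 -0.0475  0.0192]
(281, 300) [ 0.3903 -0.055   0.0197]
```

```bash
python3 -m creep '{"angular":[[0,0,0],[0,0,0],[0,0,0],[0,0,0],[0,0,0],[0,0,0]],"xyz":[[0,0,-5],[0,0,-20],[0,0,-40],[0,0,-60],[0,0,-80],[0,0,-80]],"claw":[1,1,1,1,1,1]}'
python3 - <<'E'
from m import *
np.set_printoptions(precision=4,suppress=True)
im,d,s=snap('wrist','wrist2'); print(s['ee_pos'],s['ft_force'],s['grip_width'])
P,im=cloud('wrist','wrist2'); I=im.astype(int)
m=(I[...,2]>150)&(I[...,2]>I[...,0]+8)&(np.abs(np.arange(560)-280)<60)[None]&(np.nan_to_num(P[...,2])>.06)
v,u=np.nonzero(m); print(len(v),v.min(),v.max(),u.min(),u.max())
T=np.eye(4); Q=(P[m]-s['ee_pos'])@np.array(s['ee_rot'])
for a in range(30,130,15):
    w=(Q[:,0]>a/1000)&(Q[:,0]<(a+15)/1000)
    if w.sum(): print(a,np.median(Q[w],0),w.sum())
print('tip x',np.percentile(Q[:,0],[1,99]))
P,im=cloud('side','side0'); hsv=cv2.cvtColor(im,cv2.COLOR_RGB2HSV)
m=(hsv[...,0]>95)&(hsv[...,0]<125)&(hsv[...,1]>150); q=P[m]; print('blue',np.nanpercentile(q,[1,99],axis=0))
P,im=cloud('scene','scene0'); hsv=cv2.cvtColor(im,cv2.COLOR_RGB2HSV)
m=(hsv[...,0]>95)&(hsv[...,0]<125)&(hsv[...,1]>150); q=P[m]; print('blue',np.nanpercentile(q,[1,99],axis=0))
E
```

```text
time: 3.2
ee_pos: [0.4661, -0.0477, 0.0906]
ee_rot: [[0.993, 0.117, 0.007], [0.117, -0.993, -0.002], [0.007, 0.003, -1.0]]
ft_force: [0.3, -0.3, -0.7]
grip_width: 0.0148
[ 0.4661 -0.0477  0.0906] [ 0.2949 -0.3237 -0.6871] 0.014820402423631737
7524 20 237 259 299
30 [ 0.0377 -0.0017  0.    ] 1026
45 [ 0.0526 -0.0017  0.    ] 1112
60 [ 0.0675 -0.0017  0.    ] 1206
75 [ 0.0828 -0.0017  0.    ] 1348
90 [ 0.0976 -0.0017 -0.    ] 1446
105 [ 0.109  -0.0017 -0.    ] 843
tip x [0.0228 0.1122]
blue [[0.2051 0.202  0.0027]
 [0.3409 0.3947 0.0537]]
blue [[0.2092 0.2085 0.0064]
 [0.3512 0.3994 0.0544]]
```

```bash
python3 -m creep '{"angular":[[0,0,0],[0,0,0],[0,0,0.02],[0,0,0.04],[0,0,0.06],[0,0,0.08],[0,0,0.1],[0,0,0.1],[0,0,0.1],[0,0,0.1],[0,0,0.1],[0,0,0.1]],"xyz":[[-20,-10,0],[-40,-35,0],[-66,-65,0],[-66,-95,0],[-66,-125,0],[-66,-155,0],[-66,-180,0],[-66,-198,0],[-66,-202,0],[-66,-202,15],[-66,-202,30],[-66,-202,40]],"claw":[1,1,1,1,1,1,1,1,1,1,1,1]}'
python3 - <<'E'
from m import *
np.set_printoptions(precision=4,suppress=True)
im,d,s=snap('side','side3'); im,d,s=snap('wrist','wrist3'); print(s['ee_pos'],s['ee_rot'],s['ft_force'],s['grip_width'])
P,im=cloud('side','side3'); v=np.nan_to_num(P)
m=(v[...,0]>.43)&(v[...,0]<.51)&(v[...,1]>.11)&(v[...,1]<.18)&(v[...,2]>.02); q=P[m]
for a in (.43,.45,.47,.485): w=(q[:,0]>a)&(q[:,0]<a+.02); print(a,np.median(q[w],0),w.sum())
P,im=cloud('wrist','wrist3'); v=np.nan_to_num(P); I=im.astype(int)
m=(I[...,2]>150)&(I[...,2]>I[...,0]+8)&(v[...,2]>.03)&(v[...,2]<.07)&(np.abs(np.arange(560)-280)<60)[None]
print('tip',np.percentile(P[m],99,axis=0),np.median(P[m],0))
m=(v[...,0]>.52)&(v[...,0]<.65)&(v[...,1]>.05)&(v[...,1]<.24)&(v[...,2]>.046)&(v[...,2]<.07); q=P[m]
k=np.linalg.lstsq(np.c_[q[:,:2],np.ones(len(q))],q[:,2],rcond=None)[0]; print('lid',k,q[:,0].min(),k[0]*.521+k[1]*.147+k[2])
E
```

```text
time: 4.45
ee_pos: [0.3787, 0.1046, 0.0476]
ee_rot: [[0.998, 0.058, 0.002], [0.058, -0.998, 0.03], [0.004, -0.03, -1.0]]
ft_force: [-0.1, -0.2, -0.3]
grip_width: 0.0149
[0.3778 0.1046 0.0466] [[ 0.9983  0.0583  0.0006]
 [ 0.0583 -0.9978  0.0302]
 [ 0.0024 -0.0301 -0.9995]] [-1.0676 -0.3351 -1.9799] 0.014827042989636356
0.43 [0.4401 0.1139 0.048 ] 8
0.45 [0.4598 0.1153 0.0476] 12
0.47 [0.4797 0.114  0.0476] 13
0.485 [0.4888 0.1129 0.0482] 4
tip [0.4898 0.1203 0.0484] [0.451  0.1104 0.0468]Traceback (most recent call last):
  File "<stdin>", line 11, in <module>
    return umr_minimum(a, axis, None, out, keepdims, initial, where)
ValueError: zero-size array to reduction operation minimum which has no identity
```

View pics/side3.png

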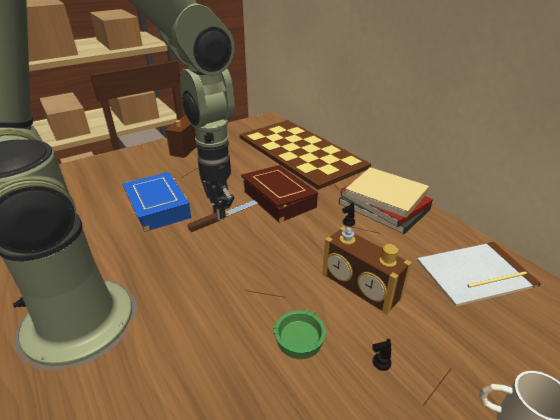

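Base turn plus yaw put joint 6 at its limit, so the knife stopped at y of about 0.105. That is still well inside the lid's width (0.05 to 0.243), so I'll pry there with a slightly larger yaw.

```bash
python3 -m creep '{"angular":[[-0.015,0,-0.02],[-0.03,0,-0.045],[-0.03,0,-0.045],[-0.03,0,-0.045]],"xyz":[[0,0,-1],[0,0,-3],[0,0,-3],[0,0,-3]],"claw":[1,1,1,1]}'
python3 - <<'E'
from m import *
np.set_printoptions(precision=4,suppress=True)
im,d,s=snap('side','side4'); print(s['ee_pos'],s['ee_rot'],s['qpos'],s['ft_force'])
P,im=cloud('side','side4'); v=np.nan_to_num(P); I=im.astype(int)
m=(v[...,0]>.42)&(v[...,0]<.51)&(v[...,1]>.08)&(v[...,1]<.16)&(v[...,2]>.03)&(v[...,2]<.065); q=P[m]; print(np.median(q,0),q[:,0].max(),len(q))
E
```

```text
time: 4.95
ee_pos: [0.3783, 0.1049, 0.0509]
ee_rot: [[0.995, 0.104, 0.004], [0.104, -0.995, 0.0], [0.004, -0.0, -1.0]]
ft_force: [1.0, 0.2, -0.4]
grip_width: 0.0145
[0.3783 0.1049 0.0509] [[ 0.9946  0.104   0.004 ]
 [ 0.104  -0.9946  0.0004]
 [ 0.004  -0.     -1.    ]] [ 0.0818  0.2809 -0.8233  0.4625  0.0001  3.1192] [ 0.9606  0.1635 -0.4136]
[0.4544 0.111  0.0511] 0.49081028512001107 109
```

```bash
python3 -m creep '{"angular":[[0,0,0],[0,0,0],[0,0,0],[0,0,0],[0,0,0],[0,0,0]],"xyz":[[10,1,0],[20,2,0],[30,3,0],[40,4,0],[50,5,0],[50,5,0]],"claw":[1,1,1,1,1,1]}'
python3 - <<'E'
from m import *
im,d,s=snap('side','side5'); print(s['ee_pos'],s['ft_force'],s['wrist_torque'])
cv2.imwrite('pics/side5c.png',cv2.resize(im[130:260,170:370,::-1],(800,520),interpolation=cv2.INTER_CUBIC))
E
```

```text
time: 5.6
ee_pos: [0.4306, 0.105, 0.0511]
ee_rot: [[0.995, 0.103, 0.006], [0.103, -0.995, 0.001], [0.006, 0.0, -1.0]]
ft_force: [0.1, -0.6, -0.1]
grip_width: 0.0147
[0.43064902 0.10500268 0.05105577] [ 0.12151421 -0.62649882 -0.1272392 ] [-0.01418667 -0.05581876 -0.02962134]
```

View pics/side5c.png

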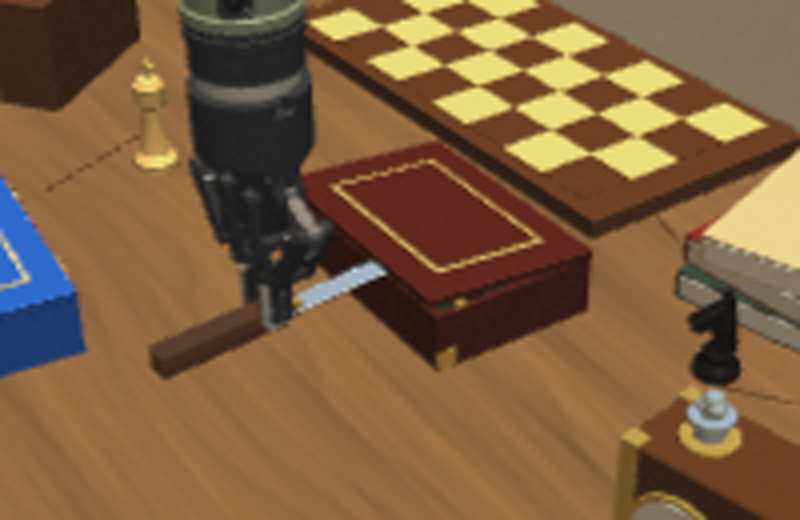

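Blade tip sits under the lid's free edge (crop around (385,268)) with no contact force; hand well clear. Now pry along an arc about the hinge.

```bash
python3 -m creep '{"angular":[[0,0,0],[0,0,0],[0,0,0],[0,0,0],[0,0,0],[0,0,0],[0,0,0],[0,0,0],[0,0,0],[0,0,0]],"xyz":[[0,0,-6],[2,0,-18],[4,0,-25],[5,1,-30],[9,1,-40],[14,1.5,-51],[20,2,-61],[27,3,-70],[35,4,-79],[35,4,-79]],"claw":[1,1,1,1,1,1,1,1,1,1]}' 120
python3 - <<'E'
from m import *
np.set_printoptions(precision=4,suppress=True)
im,d,s=snap('side','side6'); print(s['ee_pos'],s['ee_rot'],s['ft_force'],s['wrist_torque'])
cv2.imwrite('pics/side6c.png',cv2.resize(im[100:250,170:370,::-1],(800,600),interpolation=cv2.INTER_CUBIC))
E
```

```text
time: 6.65
ee_pos: [0.4664, 0.1046, 0.1315]
ee_rot: [[0.995, 0.103, 0.008], [0.103, -0.995, 0.001], [0.008, 0.0, -1.0]]
ft_force: [-0.4, -0.2, -1.2]
grip_width: 0.0142
[0.4664 0.1046 0.1315] [[ 0.9946  0.1034  0.0077]
 [ 0.1034 -0.9946  0.0006]
 [ 0.0077  0.0002 -1.    ]] [-0.4044 -0.2435 -1.1705] [ 0.0131 -0.0651  0.0201]
```

View pics/side6c.png

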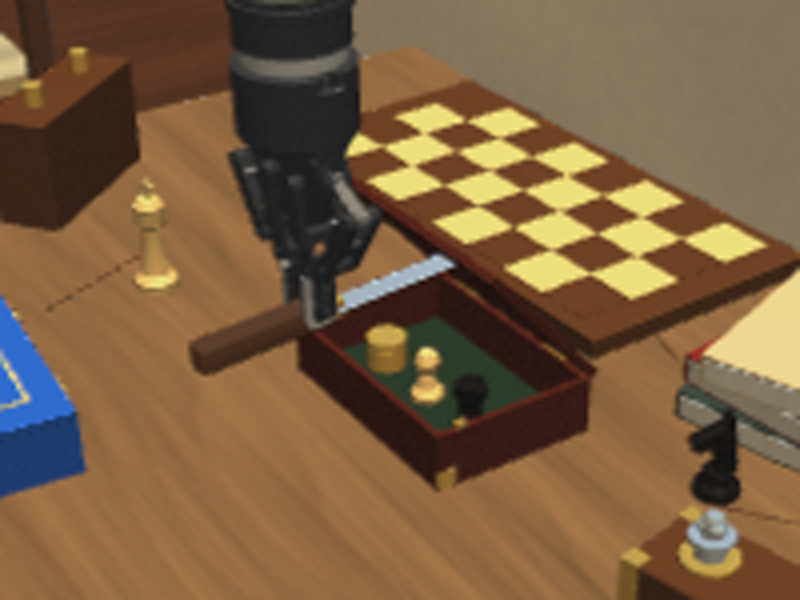

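The lid has followed and is seen edge-on at about 0.75 rad. The box is open to view: cap at the +y end (crop (386,348)), then pawn, then rook. I'll continue the arc past upright.

```bash
python3 -m creep '{"angular":[[0,0,0],[0,0,0],[0,0,0],[0,0,0],[0,0,0],[0,0,0],[0,0,0],[0,0,0],[0,0,0],[0,0,0],[0,0,0],[0,0,0]],"xyz":[[9,1,-7],[18.5,2,-14],[28,3,-20],[39,4,-25],[50,5,-28],[61,6,-31],[73,7,-32],[84,8.5,-32],[92,9,-32],[99,10,-32],[104,10.5,-32],[104,10.5,-32]],"claw":[1,1,1,1,1,1,1,1,1,1,1,1]}'
python3 - <<'E'
from m import *
np.set_printoptions(precision=4,suppress=True)
im,d,s=snap('side','side7');im,d,s=snap('scene','scene7'); print(s['ee_pos'],s['ee_rot'],s['ft_force'],s['wrist_torque'],s['qpos'])
for n in('side','scene'):
    P,im=cloud(n,n+'7'); v=np.nan_to_num(P)
    m=(v[...,0]>.62)&(v[...,0]<.75)&(v[...,1]>.06)&(v[...,1]<.235)&(v[...,2]>.06)&(v[...,2]<.19)
    q=P[m]; 
    for a in np.arange(.06,.19,.02):
        w=(q[:,2]>a)&(q[:,2]<a+.02); 
        if w.sum(): print(n,round(a,2),w.sum(),np.percentile(q[w,0],[5,50,95]))
E
```

```text
time: 7.9
ee_pos: [0.5708, 0.1048, 0.1635]
ee_rot: [[0.995, 0.103, 0.008], [0.103, -0.995, 0.0], [0.008, 0.0, -1.0]]
ft_force: [-0.6, -0.4, -0.3]
grip_width: 0.0142
[0.5704 0.1048 0.1636] [[ 0.9946  0.1033  0.0074]
 [ 0.1033 -0.9947  0.0004]
 [ 0.0074  0.0003 -1.    ]] [ 0.2637 -0.4897  0.0765] [-0.0073 -0.0461 -0.0099] [ 0.0545  0.4273 -0.2228  0.9133  0.      3.0926]
side 0.06 247 [0.6583 0.6618 0.6652]
side 0.08 232 [0.6635 0.6668 0.6696]
side 0.1 215 [0.6684 0.6715 0.6748]
side 0.12 204 [0.6724 0.6763 0.6799]
side 0.14 189 [0.6778 0.6812 0.6847]
side 0.16 288 [0.6323 0.685  0.6901]
scene 0.06 53 [0.6611 0.6639 0.6664]
scene 0.08 55 [0.6658 0.6686 0.6708]
scene 0.1 59 [0.6708 0.6733 0.6761]
scene 0.12 62 [0.675  0.6777 0.6802]
scene 0.14 69 [0.6799 0.6827 0.6852]
scene 0.16 655 [0.6288 0.688  0.6953]
scene 0.18 6 [0.6904 0.6914 0.6946]
```

Lid at about 1.81 rad by the slope of its face in both views. Now retract and bring the knife back to clear table.

```bash
python3 -m creep '{"angular":[[0,0,0],[0,0,0],[0,0,0],[0,0,0],[0,0,0],[0,0,0],[0,0,0],[0,0,0],[0,0,0],[0,0,0],[0,0,0],[0,0,0]],"xyz":[[-20,-2,0],[-50,-5,0],[-80,-8,0],[-105,-11,0],[-108,20,0],[-112,55,0],[-116,90,10],[-119,120,35],[-121,140,65],[-121,140,95],[-121,140,115],[-121,140,115]],"claw":[1,1,1,1,1,1,1,1,1,1,1,1]}'
python3 -m creep '{"angular":[[0,0.003,0],[0,0.007,0],[0,0.007,0],[0,0.007,0],[0,0.007,0]],"xyz":[[0,0,15],[0,0,28],[0,0,34],[0,0,37],[0,0,37]],"claw":[1,1,1,1,1]}'
```

```text
time: 9.2
ee_pos: [0.463, -0.0466, 0.0459]
ee_rot: [[0.995, 0.103, 0.003], [0.103, -0.995, 0.002], [0.003, -0.001, -1.0]]
ft_force: [-1.0, 0.0, -1.0]
grip_width: 0.0146
time: 9.7
ee_pos: [0.4637, -0.0466, 0.0094]
ee_rot: [[0.995, 0.103, 0.011], [0.103, -0.995, 0.002], [0.011, -0.001, -1.0]]
ft_force: [-0.1, -0.8, -0.8]
grip_width: 0.0143
```

```bash
python3 -m creep '{"angular":[[0,-0.01,0],[0,-0.01,0],[0,-0.01,0],[0,-0.01,0],[0,-0.01,0],[0,-0.01,0]],"xyz":[[0,0,1],[0,0,2],[0,0,2],[0,0,2],[0,0,2],[0,0,2]],"claw":[1,1,0.8,0.6,0.4,0.4]}' 60
python3 -m creep '{"angular":[[0,0,0],[0,0,0],[0,0,0],[0,0,-0.1],[0,0,-0.2],[0,0,-0.3],[0,0,-0.4],[0,0,-0.5],[0,0,-0.5]],"xyz":[[0,0,-10],[0,0,-30],[0,0,-60],[0,0,-90],[0,0,-120],[0,0,-150],[0,0,-180],[0,0,-200],[0,0,-200]],"claw":[0.4,0.4,0.4,0.4,0.4,0.4,0.4,0.4,0.4]}'
python3 - <<'E'
from m import *
np.set_printoptions(precision=4,suppress=True)
im,d,s=snap('side','side8');im,d,s=snap('scene','scene8'); im,d,s=snap('wrist','wrist8'); print(s['ee_pos'],s['ee_rot'],s['qpos'])
P,im=cloud('wrist','wrist8'); I=im.astype(int); v=np.nan_to_num(P,nan=9)
m=(I[...,2]>150)&(I[...,2]>I[...,0]+8)&(v[...,1]>-.08)&(v[...,1]<.0)&(v[...,0]<.65)&(v[...,2]<.05); print('blade',np.median(P[m],0),m.sum(),np.percentile(P[m],[2,98],axis=0))
m=(v[...,0]>.35)&(v[...,0]<.5)&(v[...,1]>-.08)&(v[...,1]<.0)&(v[...,2]>.012)&(v[...,2]<.04);q=P[m];print('handle',np.median(q,0),np.percentile(q,[2,98],axis=0),m.sum())
# cap and stud
for n in('side','scene'):
    P,im=cloud(n,n+'8'); v=np.nan_to_num(P,nan=9); hsv=cv2.cvtColor(im,cv2.COLOR_RGB2HSV)
    m=(v[...,0]>.53)&(v[...,0]<.64)&(v[...,1]>.06)&(v[...,1]<.235)&(v[...,2]>.025)&(v[...,2]<.043)
    lab,L,st,ce=cv2.connectedComponentsWithStats(m.astype(np.uint8))
    for i in range(1,lab):
        if st[i,4]>15: q=P[L==i]; print(n,'inbox',st[i],np.median(q,0),cv2.minEnclosingCircle(q[:,:2].astype(np.float32)),np.percentile(q[:,2],95),np.median(im[L==i],0))
E
```

```text
time: 10.3
ee_pos: [0.4637, -0.0466, 0.0075]
ee_rot: [[0.995, 0.103, 0.001], [0.103, -0.995, 0.001], [0.001, -0.001, -1.0]]
ft_force: [-0.1, -0.3, -1.1]
grip_width: 0.0513
time: 11.2
ee_pos: [0.4653, -0.0472, 0.2111]
ee_rot: [[0.823, 0.568, 0.007], [0.568, -0.823, -0.001], [0.005, 0.005, -1.0]]
ft_force: [0.1, 0.5, -0.1]
grip_width: 0.0513
[ 0.4635 -0.0468  0.208 ] [[ 0.8243  0.5661  0.0022]
 [ 0.5661 -0.8243  0.0006]
 [ 0.0022  0.0007 -1.    ]] [-0.26    0.1884 -0.4414  0.939   0.0012  2.2799]
blade [ 0.5341 -0.0375  0.0077] 1214 [[ 0.4889 -0.0483  0.0061]
 [ 0.5746 -0.0269  0.0092]]
handle [ 0.4353 -0.0474  0.0181] [[ 0.3828 -0.0594  0.0133]
 [ 0.4841 -0.0367  0.0199]] 1295
side inbox [261 181  10   7  50] [0.5762 0.1961 0.031 ] ((0.5794155597686768, 0.19994060695171356), 0.016873739659786224) 0.032611681551963596 [204.  169.5  79. ]
side inbox [273 187   7   7  33] [0.5778 0.1409 0.0365] ((0.5786826014518738, 0.14546486735343933), 0.01049465499818325) 0.042372287487961825 [197. 155.  87.]
side inbox [283 196   9   8  39] [0.5744 0.0831 0.0373] ((0.5796966552734375, 0.08818331360816956), 0.011689852923154831) 0.04260537972794408 [24. 22. 20.]
scene inbox [287 245  46  59 182] [0.5326 0.1463 0.0351] ((0.5329139232635498, 0.1463158130645752), 0.0863654613494873) 0.042610178581495635 [51. 25. 16.]
scene inbox [273 269   9   4  17] [0.5901 0.1003 0.0376] ((0.5877052545547485, 0.09693850576877594), 0.009432397782802582) 0.04200427455544249 [16. 14. 13.]
scene inbox [287 281   8   8  40] [0.5843 0.1488 0.0399] ((0.5836592316627502, 0.14676541090011597), 0.008466619066894054) 0.042598845017550645 [201.5 164.5  93. ]
scene inbox [299 299  13  13 142] [0.583  0.2024 0.0311] ((0.582634687423706, 0.2016175389289856), 0.014868400990962982) 0.033494979573562726 [195.  167.   80.5]
```

View pics/scene8.png

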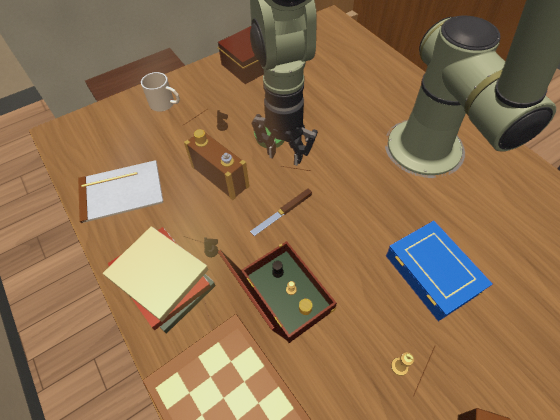

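Scene view: knife flat on the table from (311,193) to (254,233), lid leaning back. In the box are the rook at (278,268), pawn at (291,288) and cap at (305,306). Cap at about (0.582, 0.202), which agrees with the box geometry.

```bash
python3 -m creep '{"angular":[[0,0,-0.09],[0,0,-0.18],[0,0,-0.27],[0,0,-0.36],[0,0,-0.45],[0,0,-0.54],[0,0,-0.63],[0,0,-0.72],[0,0,-0.81],[0,0,-0.9],[0,0,-0.968],[0,0,-0.968]],"xyz":[[20,-10,0],[45,-24,0],[70,-38,0],[95,-52,0],[120,-67,0],[145,-82,0],[170,-97,0],[195,-112,5],[215,-125,15],[232,-134,25],[238,-138,38],[238,-138,38]],"claw":[0.4,0.4,0.4,0.4,0.4,0.4,0.4,0.4,0.4,0.4,0.4,0.4]}'
python3 - <<'E'
from m import *
np.set_printoptions(precision=4,suppress=True)
im,d,s=snap('wrist','wrist9'); print(s['ee_pos'],s['ee_rot'],s['qpos'])
P,im=cloud('wrist','wrist9'); v=np.nan_to_num(P,nan=9)
m=(v[...,0]>.545)&(v[...,0]<.625)&(v[...,1]>.16)&(v[...,1]<.24)&(v[...,2]>.030)&(v[...,2]<.04)
q=P[m]; print(np.median(q,0),cv2.minEnclosingCircle(q[:,:2].astype(np.float32)),m.sum())
E
```

```text
time: 12.55
ee_pos: [0.5789, 0.2024, 0.1658]
ee_rot: [[0.0, 1.0, -0.006], [1.0, -0.0, -0.0], [-0.0, -0.006, -1.0]]
ft_force: [0.2, 0.0, 0.5]
grip_width: 0.0512
[0.5789 0.2024 0.1658] [[ 0.0003  1.     -0.0056]
 [ 1.     -0.0003 -0.0001]
 [-0.0001 -0.0056 -1.    ]] [ 0.2156  0.4935 -0.1088  0.9739  0.0011  1.7867]
[0.5797 0.2033 0.0315] ((0.5796341300010681, 0.20277166366577148), 0.014148406684398651) 530
```

View pics/wrist9.png

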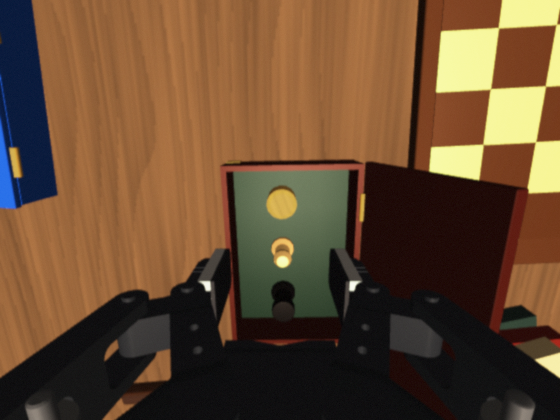

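Wrist view: cap at (282,204), with the jaws aligned along x; pawn at (282,252) and rook at (283,300) are clear. Descending with the jaws at 42 mm.

```bash
python3 -m creep '{"angular":[[-0.005,0,0],[-0.005,0,0],[-0.005,0,0],[-0.005,0,0],[-0.005,0,0],[-0.005,0,0],[-0.005,0,0],[-0.005,0,0],[-0.005,0,0],[-0.005,0,0]],"xyz":[[0,1,20],[0,1,45],[0,1,70],[0,1,90],[0,1,110],[0,1,125],[0,1,138],[0,1,148],[0,1,154],[0,1,154]],"claw":[0.5,0.5,0.5,0.5,0.5,0.5,0.5,0.5,0.5,0.5]}' 60
python3 -m creep '{"angular":[[0,0,0],[0,0,0],[0,0,0],[0,0,0],[0,0,0],[0,0,0]],"xyz":[[0,0,1],[0,0,1],[0,0,1],[0,0,1],[0,0,1],[0,0,1]],"claw":[0.7,1,1,1,1,1]}' 60
```

```text
time: 13.6
ee_pos: [0.5791, 0.2016, 0.0125]
ee_rot: [[0.003, 1.0, -0.0], [1.0, -0.003, -0.0], [-0.0, -0.0, -1.0]]
ft_force: [-0.6, -0.3, 0.1]
grip_width: 0.0429
time: 14.2
ee_pos: [0.5799, 0.2017, 0.0125]
ee_rot: [[0.003, 1.0, 0.001], [1.0, -0.003, -0.0], [-0.0, 0.001, -1.0]]
ft_force: [-0.7, -0.5, 5.8]
grip_width: 0.0284
```

```bash
python3 -m creep '{"angular":[[0,0,0],[0,0,0],[0,0,0],[0,0,0],[0,0,0],[0,0,0],[0,0,0],[0,0,0],[0,0,0],[0,0,0]],"xyz":[[0,0,-5],[0,0,-15],[0,0,-35],[0,0,-55],[0,0,-80],[0,0,-110],[0,0,-140],[0,0,-170],[0,0,-210],[0,0,-210]],"claw":[1,1,1,1,1,1,1,1,1,1]}' 80
python3 -m creep '{"angular":[[0,0,0],[0,0,0],[0,0,0],[0,0,0],[0,0,0],[0,0,0],[0,0,0],[0,0,0],[0,0,0],[0,0,0],[0,0,0],[0,0,0]],"xyz":[[-20,-2,0],[-55,-5,0],[-95,-8,0],[-135,-12,0],[-175,-16,0],[-215,-20,0],[-255,-24,0],[-295,-28,0],[-335,-32,0],[-375,-35,0],[-415,-38,0],[-415,-38,0]],"claw":[1,1,1,1,1,1,1,1,1,1,1,1]}'
python3 -m creep '{"angular":[[0,0,0],[0,0,0],[0,0,0]],"xyz":[[-30,0,0],[-48,0,0],[-48,0,0]],"claw":[1,1,1]}'
python3 - <<'E'
from m import *
np.set_printoptions(precision=4,suppress=True)
im,d,s=snap('wrist','wrist10'); print(s['ee_pos'],s['ee_rot'],s['ft_force'],s['grip_width'])
P,im=cloud('wrist','wrist10'); v=np.nan_to_num(P,nan=9)
ok=(v[...,0]>.44)&(v[...,0]<.66)&(v[...,1]>-.25)&(v[...,1]<-.15)
for lo,hi in((.131,.142),(.119,.127),(.1,.11)):
    m=ok&(v[...,2]>lo)&(v[...,2]<hi); lab,L,st,ce=cv2.connectedComponentsWithStats(m.astype(np.uint8))
    for i in range(1,lab):
        if st[i,4]>20: q=P[L==i]; print(lo,st[i],ce[i],np.median(q,0),cv2.minEnclosingCircle(q[:,:2].astype(np.float32)))
E
```

```text
time: 15.2
ee_pos: [0.5828, 0.2025, 0.2293]
ee_rot: [[0.003, 1.0, 0.012], [1.0, -0.003, 0.002], [0.002, 0.012, -1.0]]
ft_force: [1.1, -0.6, -0.0]
grip_width: 0.0274
time: 16.4
ee_pos: [0.5431, -0.217, 0.2278]
ee_rot: [[0.009, 1.0, 0.012], [1.0, -0.009, 0.0], [0.0, 0.012, -1.0]]
ft_force: [-0.9, 0.2, -0.5]
grip_width: 0.0277
time: 16.7
ee_pos: [0.5426, -0.2666, 0.2275]
ee_rot: [[0.011, 1.0, 0.012], [1.0, -0.011, -0.0], [0.0, 0.012, -1.0]]
ft_force: [0.7, 0.6, -0.7]
grip_width: 0.0271
[ 0.5426 -0.2666  0.2275] [[ 0.0109  0.9999  0.0117]
 [ 0.9999 -0.0109 -0.    ]
 [ 0.0001  0.0117 -0.9999]] [ 0.6597  0.5644 -0.7256] 0.02711319507588988
0.131 [266 121  21  21 261] [274.682  130.4636] [ 0.5403 -0.1967  0.1338] ((0.5412819981575012, -0.19673702120780945), 0.008477387018501759)
0.119 [259 114  32  33 474] [274.7827 130.3608] [ 0.5416 -0.1972  0.1218] ((0.5407900214195251, -0.197013720870018), 0.013009646907448769)
0.1 [ 229   79   94  112 6396] [278.0552 139.2106] [ 0.545  -0.2074  0.1038] ((0.5436762571334839, -0.20911286771297455), 0.057317715138196945)
```

View pics/wrist10.png

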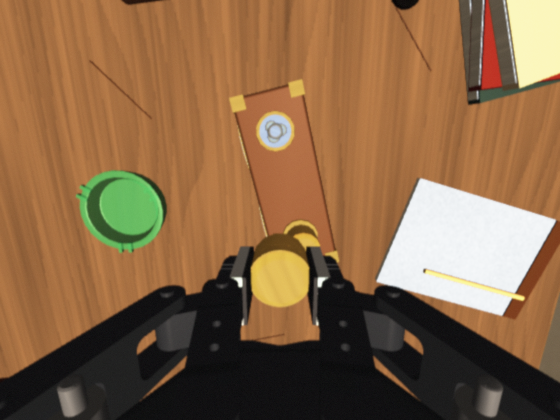

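Wrist view: stud at (275,130), and the cap in the jaws with its top centred near (280,275). The stud comes out at (0.541, -0.197) and 0.122 high, which fits. Next I'll measure the cap in the tool frame the same way, so that camera bias cancels.

```bash
python3 - <<'E'
from m import *
np.set_printoptions(precision=4,suppress=True)
z=np.load('pics/wrist10.npz'); P,im=cloud('wrist','wrist10'); R=z['R'];p=z['p']
Q=(P-p)@R; I=im.astype(int); q=np.nan_to_num(Q,nan=9)
m=(I[...,0]>I[...,2]+60)&(np.abs(q[...,0])<.025)&(np.abs(q[...,1])<.02)&(q[...,2]<.0)&(q[...,2]>-.04)
print(m.sum(),np.percentile(Q[m][:,2],[2,25,50,75,98]))
zt=np.percentile(Q[m][:,2],20); t=m&(np.abs(q[...,2]-zt)<.0025); t=cv2.morphologyEx(t.astype(np.uint8),cv2.MORPH_OPEN,np.ones((3,3)))>0
A=Q[t]; print(zt,t.sum(),np.median(A,0),cv2.minEnclosingCircle(A[:,:2].astype(np.float32)),np.percentile(A,[1,99],axis=0))
k=np.linalg.lstsq(np.c_[A[:,:2],np.ones(len(A))],A[:,2],rcond=None)[0]; print('tilt',k)
S=(np.array([[.541,-.197,.123]])-p)@R; print('stud in tool mm',S*1000)
E
```

```text
3320 [-0.02   -0.019  -0.0182 -0.0164 -0.0021]
-0.01913995919278142 2240 [ 0.0021  0.0002 -0.0188] ((0.0009564992506057024, -0.0001581114047439769), 0.014074255712330341) [[-0.0109 -0.0124 -0.0202]
 [ 0.0136  0.0125 -0.0168]]
tilt [ 0.0077  0.0091 -0.0187]
stud in tool mm [[ 69.5797  -3.5749 104.5148]]
```

```bash
python3 -m creep '{"angular":[[0.006,0,0],[0.0117,0,0],[0.0117,0,0],[0.0117,0,0],[0.0117,0,0],[0.0117,0,0],[0.0117,0,0],[0.0117,0,0]],"xyz":[[20,-1,0],[45,-1.5,0],[62,-2,0],[68.5,-2.3,10],[68.5,-2.3,35],[68.5,-2.3,60],[68.5,-2.3,73],[68.5,-2.3,73]],"claw":[1,1,1,1,1,1,1,1]}'
python3 - <<'E'
from m import *
im,d,s=snap('side','side11'); print(s['ee_pos'],s['ee_rot'][:,2],s['ft_force'])
c=cv2.resize(im[190:270,300:420,::-1],(780,520),interpolation=cv2.INTER_CUBIC)
im,d,s=snap('scene','scene11')
c2=cv2.resize(im[110:200,170:290,::-1],(780,585),interpolation=cv2.INTER_CUBIC)
cv2.imwrite('pics/c11.png',np.hstack([cv2.resize(c,(400,400*80//120)),cv2.resize(c2[:520],(400,266))]))
E
```

```text
time: 17.55
ee_pos: [0.5402, -0.1954, 0.1523]
ee_rot: [[0.009, 1.0, -0.004], [1.0, -0.009, 0.003], [0.003, -0.004, -1.0]]
ft_force: [0.1, 0.7, -0.1]
grip_width: 0.0275
[ 0.54024048 -0.19542582  0.15230891] [-0.00415148  0.00311356 -0.99998654] [ 0.08960637  0.66624891 -0.11348524]
```

View pics/c11.png

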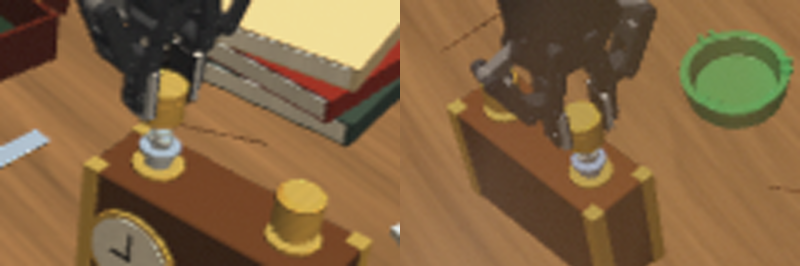

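The crops suggest the cap is about 2 mm off toward +x. I'll check numerically with rays from both fixed cameras.

```bash
python3 - <<'E'
from m import *
np.set_printoptions(precision=4,suppress=True)
L={}
for n,x0,y0,x1,y1 in(('side',320,200,375,245),('scene',205,125,250,175)):
    P,im=cloud(n,n+'11'); hsv=cv2.cvtColor(im,cv2.COLOR_RGB2HSV); v=np.nan_to_num(P,nan=9)
    w=np.zeros((420,560),bool); w[y0:y1,x0:x1]=1
    near=w&(np.hypot(v[...,0]-.54,v[...,1]+.197)<.035)
    gold=near&(hsv[...,0]>15)&(hsv[...,0]<32)&(hsv[...,1]>110)&(hsv[...,2]>70)&(v[...,2]>.14)
    grey=near&(hsv[...,1]<75)&(hsv[...,2]>110)&(v[...,2]>.115)&(v[...,2]<.14)
    for name,m in(('cap',gold),('stud',grey)):
        vv,uu=np.nonzero(m); print(n,name,m.sum(),uu.min(),uu.max(),vv.min(),vv.max())
        for r in range(vv.min(),vv.max()+1):
            c=uu[vv==r]
            if len(c): print((r,c.min(),c.max()),end=' ')
        print()
E
```

```text
side cap 156 341 356 211 228
(211, np.int64(348), np.int64(352)) (212, np.int64(348), np.int64(354)) (213, np.int64(349), np.int64(355)) (214, np.int64(348), np.int64(356)) (215, np.int64(348), np.int64(356)) (216, np.int64(348), np.int64(356)) (217, np.int64(348), np.int64(356)) (218, np.int64(347), np.int64(356)) (219, np.int64(347), np.int64(355)) (220, np.int64(347), np.int64(355)) (221, np.int64(347), np.int64(355)) (222, np.int64(347), np.int64(354)) (223, np.int64(347), np.int64(354)) (224, np.int64(347), np.int64(354)) (225, np.int64(341), np.int64(354)) (226, np.int64(342), np.int64(354)) (227, np.int64(343), np.int64(353)) (228, np.int64(345), np.int64(351)) 
side stud 90 342 353 229 238
(229, np.int64(345), np.int64(351)) (230, np.int64(344), np.int64(351)) (231, np.int64(342), np.int64(352)) (232, np.int64(342), np.int64(353)) (233, np.int64(342), np.int64(353)) (234, np.int64(342), np.int64(353)) (235, np.int64(343), np.int64(353)) (236, np.int64(343), np.int64(353)) (237, np.int64(346), np.int64(351)) (238, np.int64(346), np.int64(350)) 
scene cap 169 213 235 125 155
(1
[... 480 characters left out ...]
(220), np.int64(230)) (145, np.int64(220), np.int64(230)) (146, np.int64(220), np.int64(231)) (147, np.int64(220), np.int64(230)) (148, np.int64(221), np.int64(229)) (149, np.int64(221), np.int64(230)) (150, np.int64(221), np.int64(230)) (151, np.int64(221), np.int64(230)) (152, np.int64(222), np.int64(230)) (153, np.int64(222), np.int64(230)) (154, np.int64(221), np.int64(228)) (155, np.int64(222), np.int64(227)) 
scene stud 55 221 231 155 161
(155, np.int64(229), np.int64(230)) (156, np.int64(222), np.int64(231)) (157, np.int64(221), np.int64(231)) (158, np.int64(221), np.int64(231)) (159, np.int64(222), np.int64(230)) (160, np.int64(222), np.int64(230)) (161, np.int64(224), np.int64(228))
```

Pixel evidence is within a pixel of the kinematic estimate, so I'll correct to the tool-frame target, TCP (0.541, -0.1978).

```bash
python3 -m creep '{"angular":[[-0.004,-0.003,0],[-0.004,-0.003,0],[-0.004,-0.003,0]],"xyz":[[-2.4,0.8,0],[-2.4,0.8,0],[-2.4,0.8,0]],"claw":[1,1,1]}'
python3 -m creep '{"angular":[[0,0,0],[0,0,0],[0,0,0],[0,0,0]],"xyz":[[0,0,1],[0,0,2],[0,0,3],[0,0,3]],"claw":[1,1,1,1]}'
```

```text
time: 17.95
ee_pos: [0.5432, -0.1993, 0.1557]
ee_rot: [[0.01, 1.0, 0.005], [1.0, -0.01, -0.003], [-0.003, 0.005, -1.0]]
ft_force: [0.1, 0.7, -0.5]
grip_width: 0.0278
time: 18.35
ee_pos: [0.543, -0.1993, 0.1525]
ee_rot: [[0.01, 1.0, 0.005], [1.0, -0.01, -0.002], [-0.002, 0.005, -1.0]]
ft_force: [0.1, -0.4, -0.3]
grip_width: 0.0272
```

```bash
python3 -m creep '{"angular":[[0,0,0],[0,0,0],[0,0,0]],"xyz":[[0.7,-1,0],[1.4,-2,0],[1.4,-2,0]],"claw":[1,1,1]}'
python3 -c "
from workcell import sense
import time
for i in range(2): s=sense(); print(s['time'],s['ee_pos'],s['ft_force'])"
```

```text
time: 18.65
ee_pos: [0.5408, -0.1977, 0.1525]
ee_rot: [[0.01, 1.0, 0.005], [1.0, -0.01, -0.002], [-0.002, 0.005, -1.0]]
ft_force: [-0.4, 0.7, -0.3]
grip_width: 0.0271
18.65 [ 0.54084206 -0.19770921  0.15245114] [-0.3915426   0.74357097 -0.32537227]
18.65 [ 0.54084206 -0.19770921  0.15245114] [-0.3915426   0.74357097 -0.32537227]
```

```bash
python3 -m creep '{"angular":[[0,0,0],[0,0,0],[0,0,0],[0,0,0],[0,0,0],[0,0,0],[0,0,0]],"xyz":[[0,0,2],[0,0,4],[0,0,6],[0,0,8],[0,0,9],[0,0,10],[0,0,10]],"claw":[1,1,1,1,1,1,1]}'
```

```text
time: 19.35
ee_pos: [0.5408, -0.1977, 0.1423]
ee_rot: [[0.01, 1.0, 0.004], [1.0, -0.01, -0.002], [-0.002, 0.004, -1.0]]
ft_force: [-0.2, 0.5, -0.1]
grip_width: 0.0273
```

No force although the rim should already be below the stud's top, so the cap is entering. Continuing.

```bash
python3 -m creep '{"angular":[[0,0,0],[0,0,0],[0,0,0],[0,0,0],[0,0,0],[0,0,0]],"xyz":[[0,0,1.5],[0,0,3],[0,0,4.5],[0,0,6],[0,0,7],[0,0,7]],"claw":[1,1,1,1,1,1]}' 100
```

```text
time: 19.95
ee_pos: [0.5408, -0.1979, 0.1354]
ee_rot: [[0.01, 1.0, 0.004], [1.0, -0.01, -0.003], [-0.003, 0.004, -1.0]]
ft_force: [-0.9, -0.9, 3.4]
grip_width: 0.0264
```

```bash
python3 -m creep '{"angular":[[0,0,0],[0,0,0],[0,0,0],[0,0,0]],"xyz":[[0,0,1],[0,0,2],[0,0,3],[0,0,3]],"claw":[1,1,1,1]}'
```

```text
time: 20.35
ee_pos: [0.5412, -0.1981, 0.133]
ee_rot: [[0.01, 1.0, 0.005], [1.0, -0.01, -0.003], [-0.003, 0.005, -1.0]]
ft_force: [-1.9, -1.5, 7.1]
grip_width: 0.0263
```

```bash
python3 -m creep '{"angular":[[0,0,0],[0,0,0],[0,0,0],[0,0,0]],"xyz":[[-0.2,-0.3,1],[-0.3,-0.5,2],[-0.3,-0.5,3],[-0.3,-0.5,3]],"claw":[1,1,1,1]}'
```

```text
time: 20.75
ee_pos: [0.5409, -0.1982, 0.1304]
ee_rot: [[0.01, 1.0, 0.006], [1.0, -0.01, -0.003], [-0.003, 0.006, -1.0]]
ft_force: [-0.7, 0.3, 2.8]
grip_width: 0.0269
```

```bash
python3 -m creep '{"angular":[[0,0,0],[0,0,0],[0,0,0],[0,0,0]],"xyz":[[0,0,1],[0,0,2],[0,0,3],[0,0,3]],"claw":[1,1,1,1]}'
```

```text
time: 21.15
ee_pos: [0.5413, -0.1981, 0.1273]
ee_rot: [[0.01, 1.0, 0.007], [1.0, -0.01, -0.003], [-0.002, 0.007, -1.0]]
ft_force: [0.9, 0.6, 2.9]
grip_width: 0.0263
```

It clicked: force rose to 7.1 N, then dropped to 2.8 N. Now I'll push the plunger down to its stop.

```bash
python3 -m creep '{"angular":[[0,0,0],[0,0,0],[0,0,0],[0,0,0]],"xyz":[[0,0,1],[0,0,2],[0,0,3],[0,0,3]],"claw":[1,1,1,1]}'
```

```text
time: 21.55
ee_pos: [0.5414, -0.1981, 0.1248]
ee_rot: [[0.01, 1.0, 0.007], [1.0, -0.01, -0.003], [-0.003, 0.007, -1.0]]
ft_force: [-0.0, 1.9, 6.2]
grip_width: 0.0264
```

```bash
python3 -m creep '{"angular":[[0,0,0],[0,0,0],[0,0,0],[0,0,0]],"xyz":[[0,0,1],[0,0,2],[0,0,2],[0,0,2]],"claw":[1,1,1,1]}'
```

```text
time: 21.95
ee_pos: [0.5415, -0.1982, 0.1245]
ee_rot: [[0.009, 1.0, 0.008], [1.0, -0.009, -0.003], [-0.003, 0.008, -1.0]]
ft_force: [-4.0, 2.2, 16.1]
grip_width: 0.0264
```

```bash
python3 - <<'E'
from m import *
np.set_printoptions(precision=4,suppress=True)
for n in('side','scene','wrist'): snap(n,n+'12')
s=sense(); print(s['time'],s['ee_pos'],s['ft_force'])
P,im=cloud('wrist','wrist12'); v=np.nan_to_num(P,nan=9); I=im.astype(int)
m=(I[...,0]>I[...,2]+60)&(np.hypot(v[...,0]-.541,v[...,1]+.197)<.025)&(v[...,2]>.13)&(v[...,2]<.17)
q=P[m]; print('cap top',np.percentile(q[:,2],[25,50,75,90]),m.sum()); t=q[np.abs(q[:,2]-np.percentile(q[:,2],75))<.003]; print(cv2.minEnclosingCircle(t[:,:2].astype(np.float32)))
P,im=cloud('side','side12'); v=np.nan_to_num(P,nan=9)
m=(v[...,0]>.62)&(v[...,0]<.75)&(v[...,1]>.06)&(v[...,1]<.235)&(v[...,2]>.06)&(v[...,2]<.17); q=P[m]; k=np.polyfit(q[:,2],q[:,0],1); print('lid',1.5708+np.arctan(k[0]))
m=(v[...,0]>.37)&(v[...,0]<.6)&(v[...,1]>-.08)&(v[...,1]<-.0)&(v[...,2]>.005)&(v[...,2]<.05); print('knife z',np.percentile(P[m][:,2],[50,99]))
c=cv2.resize(im[180:280,290:440,::-1],(600,400),interpolation=cv2.INTER_CUBIC); cv2.imwrite('pics/c12.png',c)
E
```

```text
22.1 [ 0.5415 -0.1982  0.1245] [-2.8664  2.6672 14.982 ]
cap top [0.1425 0.144  0.1448 0.1453] 3235
((0.5410206317901611, -0.19808416068553925), 0.016469638794660568)
lid 1.8047144243075404
knife z [0.0129 0.0207]
```

View pics/c12.png

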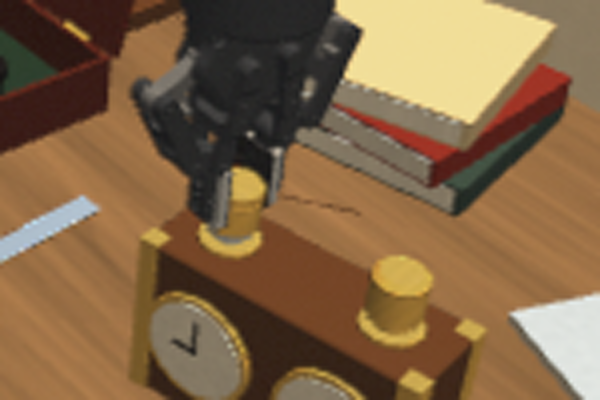

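Crop shows the cap seated on the stud at (238,215), lower than the neighbouring button. Its top is at about 0.1455, against 0.146 expected for home with the plunger down. The push is steady at 15 N, the lid is at 1.80 rad, and the knife is flat.

```bash
python3 -c "
from workcell import finish_job,sense
print(sense()['ft_force']); print(finish_job())"
```

```text
[-2.86636129  2.6671914  14.98201386]
the job is handed in; nothing more can be done
None
```

The job is handed in at about 22 s of the 67 s allowed; `finish_job` gives no verdict, so the checks below are my own.

**What I did:** I pried the lid open with the palette knife, with no arm or finger force seen against the box. Then I laid the knife flat on the table and lifted the cap out of the box. I pressed the cap onto the stud until it clicked (force rose to 7.1 N, then dropped to 2.8 N) and pushed on until the plunger stopped moving. The arm is still holding it pressed.

**Last checks:**

| Check | Measured | Expected |
|---|---|---|
| Push on the cap | 15 N, steady | above the 5 N the plunger spring needs |
| Cap top height | 0.1445–0.1455 m | 0.146 m seated with the plunger down |
| Cap centre to stud | about 1 mm | under 3 mm |
| Lid angle | 1.80 rad | above 1.4 rad |
| Knife | handle top about 20 mm up, so flat | flat on the table |

**What disagreed:**
- **Knife position:** joint 6 reached its limit, so I pried about 35–40 mm off the lid's middle instead of at its centre. The lid still opened normally.
- **Alignment over the stud:** the fixed-camera views differed by about 2 mm on the cap's offset. I went with the wrist-camera measurement, and the cap went on.
- **Side load:** about 4 N sideways remained on the tool during the final push.
- **Not measured:** I did not re-measure the chessmen or the ashtray at the end. The arm stayed clear of them by plan.

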